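Hang a serviced octopus on an S-hook against the rail stop

ROBOT

A 6-joint arm with a two-finger parallel gripper is mounted at the origin on the work surface. World frame = base frame: x ahead of the robot, y to its left, z up, the work surface at z = 0. Lengths are in mm, angles in rad, forces in N, time in s.
With the tool pointing down it reaches from about 350 to 975 mm from the base axis. Payload 7.1 kg.
Tool frame: the origin (TCP) lies midway between the tips of the shut fingers; the grasp point (between the pads) lies 19 mm behind it (ctrl.grip_depth is the distance from the TCP to the grasp point, in mm); z points along the fingers, y is the line along which they close (so a half turn about z gives the same grasp; the last joint's range is limited). The gripper opens to 88 mm and grips with 3 to 60 N. Pads are 20 mm wide; open, the fingers measure 115 mm over their backs; the gripper's body (75 mm by 178 mm) begins 61 mm behind the grasp point.
Start: joints at [-1.292, 0.423, 1.63, -0, 1.089, -0.019], TCP at [183.404, -597.468, 222.675] pointing down, gripper open.
Joint ranges: [-3, 3], [-0.9, 2.11], [0.09, 2.58], [-1.31, 4.45], [0.11, 2.69], [-2.54, 2.54]. Speed limits (rad/s): [2.39, 2.39, 3.01, 3.14, 3.14, 3.14].

INTERFACE

Orientations are given as a rotation vector (axis times angle).
In Python, from workcell import ctrl, cams gives the robot as it stands.
- The arm moves only by the tool move_arm, never from a script. Its argument "steps" is a list of rows, each a list of 3 entries, a list of its own where there are three numbers: the shift along the tool's x, y, z in units of 25 mm (1.0 is 25 mm), then the turn about the tool's z in units of 5 degrees (1.0 is 5 degrees), then the closure, from 0 (fully open) to 1 (shut). A call has 1 to 20 rows; each row shifts and turns the commanded pose from where the row before left it, along the tool's axes as they then stand; what a row does not reach is not made up. A row lasts 1/12 s, in which the tool goes at most 41.7 mm and 7.16 degrees, less where a joint would pass 70% of its speed; a pose out of reach is approached as far as the arm can. A call is refused whole if a number of a shift passes 1 or a number of a turn 1, either way. A call with a gripper value outside its range is refused whole. The fingers move at their own pace and stop on an object; the grip force is fixed at half the most. Time passes only in rows, so rows that do not move let the fingers close. It gives the time, the measured TCP pose, the force, the opening and the grip force at its end, in the units of the state.
- ctrl.get_obs(): the state, without advancing time (a new reading comes with each control period).
- cams.get_image(name): name is "side" or "top"; returns a dict with "image" (480x640x3 uint8, red, green, blue), "camera_matrix" (3x3 intrinsics, pixels), "xyz" and "rotation" of the camera in the world. Camera axes: x right, y down, z forward; pixel columns grow to the right and rows downward; lengths in mm; the calibration is good to about 2 mm. A picture is of the moment at which its call begins. There is no depth.
- ctrl.close_job(): hands the job in; it is judged then, once.
Trained networks look in the newest picture that a camera, given by its name, has taken for a name from the list of things; names that differ only in an ending like _2 or _b are one class to them, and where a whole thing is asked for, a point or a joint stands for the part that bears it (a point fixed in the world has none). Each returns a list of dicts, best first, with "p" (0 to 1); they miss things now and then, are a little off and sometimes report something else, mostly with a low value. They report only what shows in the picture. A call takes as long as a camera call. They do not tell look-alikes from the thing itself.
- cams.boxes_of(camera, thing): "rect" ([centre column, centre row, width, height] in pixels, round what is visible of it).
- cams.cut_out(camera, thing): "pixels" (480x640 bool, what is visible of it) and "rect" ([centre column, centre row, width, height] in pixels, round what is visible of it).
The state is a dict: "t": time; "qpos": joint angles; "qvel": joint speeds; "joint_torque": joint torques, N m; "ee_pos": TCP position; "orientation": TCP orientation; "ft_force": force on the tool from outside, world axes, zero at the start; "moment": the same for the moment, N m; "width": finger opening in mm; "grasp_force": force on a finger pad.
Only numpy, scipy, OpenCV 4.12 (cv2) and the standard library are available. Lean on these libraries where they do the work, as an engineer would, in place of code of your own. Each camera call takes 0.05 s, during which the arm holds its last target. There are 200 camera calls.

TASK

Take the steel S-hook out of its blue stand, hook its upper curl over the rail to the right of the stop, and slide it along the rail until it butts against the orange sleeve of the stop; lean on the stop gently for about a second (around 5 N, never more than 10 N), then let go. Then hang the yellow octopus second stage by its steel eye from the hook's lower curl, so that it hangs at rest below the hook, the hook staying next to the stop. Go gently with the hook, rail and octopus, and do not disturb the brass fitting, the pin spanner or the loose mouthpiece.

Things in the scene. Friction and masses are not known exactly. Their poses are not given: they have to be found in the camera images.
- rail: Fixed rail: aluminium bar, 12 mm diameter, 300 mm long, along the body's y, its axis 290 mm above the counter, on two steel posts (18 mm diameter) at its ends; grey base plate 90 x 340 x 12 mm. Origin on the counter under the bar's middle; x away from the robot's side, y left along the bar, z up.
- rail_mid (a point): Middle of the rail's axis, 290 mm above the counter; axes as rail.
- stop: Black clamp collar fixed on the rail, 26 mm diameter, 26 mm long. Origin on the bar's axis at its right (-y) face, 60 mm left of the bar's middle; axes as rail. From this face an orange rigid sleeve, 21 mm diameter, sticks out 3 to 19 mm towards -y; set by hand, not measured, to be felt. The hook against it has its middle plane 4 mm off its end.
- hook: Steel S-hook of 8 mm plate, strip 6 mm wide, 142 mm tall, 90 g, upright in the blue stand. Origin mid-shank: grip there or up to 10 mm lower across the 8 mm (hook's y), tool tilted 35 to 45 degrees from the -x side, to stay clear of the rail. z up, x in its plane, y across. Underside z -60 mm. Shank (x, z): (-14, 64), (-14, 34), (18, -40) mm. On the rail its x goes along the rail's x.
- hook_seat (a point): Where the rail's axis lies in the hanging hook's upper curl: hook frame (0, 0, 65.3) mm. That curl is a right-angled vee (strip middle from (-14, 64) over (0, 78) to (14, 64) in x, z) with a lip on the +x side flaring to x 20, z 44 mm, so it opens downwards; the rail goes in between lip and shank, from below and a little from +x.
- hook_curl (a point): Middle of the strip at the bottom of the lower curl: hook frame (0, 0, -57.1) mm, inner face 3 mm higher. That curl (inner radius 14 mm, centre z -40) opens upwards on the -x side.
- hook_lip (a point): End of the lower curl's lip, which leans out to -x: hook frame (-30, 0, -22) mm. The octopus's eye goes over it.
- stand: Blue slotted block, fixed, 75 x 50 x 70 mm, origin at the centre of its underside. The hook stands in its slot (45 x 10 mm, 20 mm deep), hook axes along the stand's axes.
- octopus: Yellow octopus second stage lying flat, 170 g (varies): housing 60 (x) x 46 (y) x 36 mm with a round black cover on top (to 44 mm), black mouthpiece out to x -53 mm, stem and steel eye at the +x end, pointing roughly away from the robot. Origin at the centre of the housing's underside; z up. Grip the housing across its 46 mm (y).
- eye (a point): Centre of the square steel hanging eye, a frame of 5 mm square bar, opening 24 x 24 mm, outside 34 x 34 mm, lying in the octopus's x-y plane; octopus frame (59, 0, 18) mm.
- fitting: Brass test fitting, upright, 28 mm diameter, 42 mm high; origin at the centre of its underside. Bystander.
- spanner: Steel pin spanner lying flat, 155 x 30 mm, 5 mm thick, two pins on its +x end; origin near its middle, underside. Bystander.
- mouthpiece: Loose black rubber mouthpiece (stiff), 55 x 60 x 26 mm; origin at the underside. Bystander.
Not all that is in view belongs to the job. Leave any purple look-alike of the hook alone.

How it is judged (in metres and radians):
On the way, in this order (a step that is already met when the one before it is completed fails the run):
1. the S-hook is over the rail and leans on the stop with more than 2.5 N for 0.3 s (x of hook_seat in the frame of rail_mid between -0.012 and 0.012 m and z of hook_seat in the frame of rail_mid between -0.012 and 0.012 m and contact force between hook and stop above 2.5 N), for 0.3 s.
2. the hook is let go and hangs on the rail next to the stop (distance between hook_seat and stop below 0.03 m and contact force between hook and the arm below 0.05 N and contact force between hook and the fingers below 0.05 N and contact force between hook and rail above 0.3 N), for 0.3 s.
At the end, for the whole second after the job is handed in: Hook on the rail (within 12 mm), its middle 3 to 28 mm in front of the stop collar; octopus hanging by its eye (centre within 17 mm of the lower curl's bottom, within 0.4 rad of straight down, clear of the rail stand), both at rest (under 0.08 m/s) (x of hook_seat in the frame of stop between -0.012 and 0.012 m and z of hook_seat in the frame of stop between -0.012 and 0.012 m and y of hook_seat in the frame of stop between -0.028 and -0.003 m and distance between eye and hook_curl below 0.017 m and angle between octopus's own x axis and vertical below 0.4 rad and contact force between octopus and rail below 0.05 N and linear speed of each of octopus, hook below 0.08 m/s); the robot touches nothing.
It fails at once if the hook presses on the stop with more than 10 N (contact force between hook and stop above 10 N).
It fails at once if the hook presses on the rail with more than 25 N (contact force between hook and rail above 25 N).
It fails at once if the octopus strikes or presses the hook with more than 20 N (contact force between octopus and hook above 20 N).
It fails at once if a bystander is moved more than 20 mm (distance of any of fitting, spanner, mouthpiece from where it was at the start of the episode above 0.02 m).
It also fails if it takes over 72 s, if anything falls off the work surface, if the arm or the gripper's body presses on something with over 40 N, if the wrist force passes 120 N, or if a joint passes its speed limit or range.

## Working session

There is one attempt and no reset: what is moved stays moved. The work goes in short steps, Python scripts to look and compute and a tool call to move; the robot and the scene stay as the last step left them, time stands still between calls to the robot, and variables do not carry over. Pictures are saved under pics/ and viewed, at most 10 in all, crops included, and the job is handed in when it is done.

Besides the shell and the picture viewer there is one more tool, called after "Emit:" as name(argument=value, ...), one argument or row to a line, values as JSON. move_arm: Moves the arm, as the interface text tells. Its arguments: {"type":"object","properties":{"steps":{"type":"array"}},"required":["steps"]}

```bash
ls; mkdir -p pics; python3 - <<'E'
from workcell import ctrl,cams
import cv2,numpy as np
o=ctrl.get_obs();print(o['t'],o['ee_pos'],o['orientation'],o['width'],o['ft_force'])
for n in('side','top'):
    d=cams.get_image(n);cv2.imwrite(f'pics/{n}0.png',d['image'][:,:,::-1])
    print(n,d['camera_matrix'].tolist(),np.round(d['xyz'],1),np.round(d['rotation'],4).tolist())
    for t in('rail','stop','hook','stand','octopus','eye','fitting','spanner','mouthpiece','hook_seat','hook_curl','hook_lip'):
        try:print(t,[(round(b['p'],2),np.round(b['rect'],1).tolist()) for b in cams.boxes_of(n,t)])
        except Exception as e:print(t,e)
E
```

```text
pics
0.0 [ 183.22225947 -596.94308702  221.89226271] [-3.10531905e+00 -4.65737463e-01  3.34787155e-04] 88.18255643286177 [ 0.39713433 -0.35895321 -0.57437545]
side [[536.315565329084, 0.0, 317.1076259946199], [0.0, 536.315565329084, 235.8428069384642], [0.0, 0.0, 1.0]] [ 68.7 433.3 870.7] [-1.0928, 2.4365, -0.9969]
rail [(0.73, [207.9, 273.6, 165.6, 224.9]), (0.4, [351.4, 270.2, 43.0, 56.4])]
stop [(0.8, [180.9, 233.4, 34.2, 25.1]), (0.16, [356.4, 244.8, 22.8, 49.6])]
hook [(0.86, [339.1, 300.1, 15.4, 50.0]), (0.78, [403.5, 255.6, 21.8, 48.1]), (0.68, [320.6, 230.7, 24.6, 48.5]), (0.52, [354.9, 243.4, 18.1, 51.1]), (0.44, [432.7, 234.2, 62.4, 33.4])]
stand [(0.2, [209.4, 272.3, 166.2, 226.8])]
octopus [(0.86, [430.5, 234.6, 58.2, 31.6]), (0.35, [355.1, 241.5, 18.9, 51.2])]
eye [(0.95, [431.6, 236.9, 63.2, 34.7])]
fitting [(0.67, [292.0, 386.0, 14.4, 21.7]), (0.26, [355.1, 242.7, 21.2, 46.4])]
spanner [(0.86, [374.4, 206.6, 35.9, 43.6])]
mouthpiece [(0.54, [301.8, 220.9, 27.9, 25.1])]
hook_seat [(0.73, [354.4, 242.3, 20.1, 45.7]), (0.6, [339.9, 301.7, 18.8, 57.4]), (0.56, [402.9, 256.
[... 530 characters left out ...]
4.1])]
hook [(0.71, [371.4, 274.2, 21.5, 7.9]), (0.7, [343.1, 211.9, 13.9, 22.9]), (0.58, [339.0, 248.0, 4.8, 27.6])]
stand [(0.69, [339.6, 248.9, 23.1, 32.4])]
octopus [(0.85, [428.4, 271.4, 24.4, 39.1])]
eye [(0.71, [424.2, 265.0, 25.6, 52.4])]
fitting [(0.37, [200.1, 198.3, 24.5, 15.5])]
spanner []
mouthpiece []
hook_seat [(0.6, [303.5, 271.7, 7.6, 23.6]), (0.51, [343.3, 243.9, 6.2, 26.5]), (0.51, [344.4, 209.1, 11.2, 25.2]), (0.48, [377.2, 271.7, 22.5, 7.4])]
hook_curl [(0.73, [343.9, 210.1, 7.8, 27.7]), (0.47, [373.9, 273.9, 22.0, 8.4])]
hook_lip [(0.67, [374.1, 271.9, 26.5, 8.1]), (0.62, [341.5, 248.9, 9.0, 23.9]), (0.47, [340.6, 209.7, 11.9, 23.5]), (0.39, [304.2, 273.6, 10.5, 24.1])]
```

```bash
python3 - <<'E'
import cv2
a=cv2.imread('pics/side0.png');b=cv2.imread('pics/top0.png')
c=a[150:420,110:470];cv2.imwrite('pics/side0c.png',cv2.resize(c,None,fx=2.2,fy=2.2,interpolation=2))
c=b[150:350,140:460];cv2.imwrite('pics/top0c.png',cv2.resize(c,None,fx=2.5,fy=2.5,interpolation=2))
E
```

```text
(no output)
```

View pics/side0c.png

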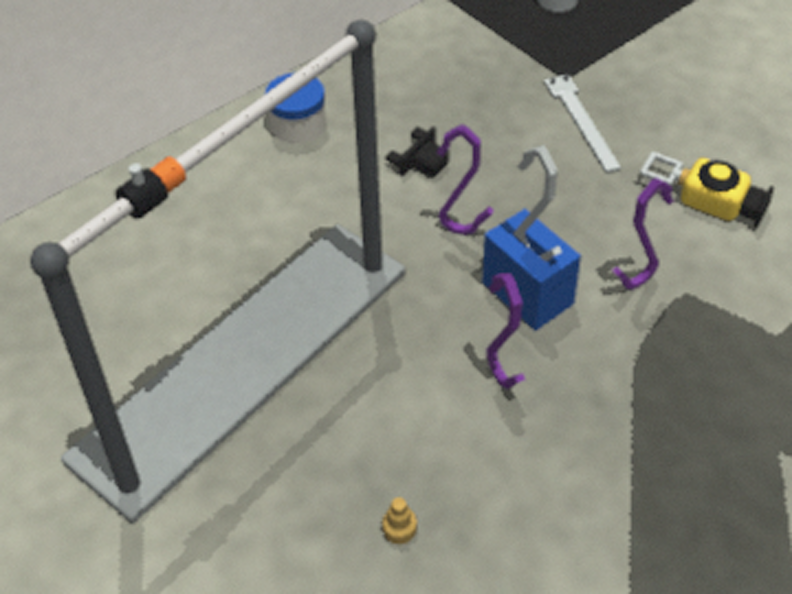

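View pics/top0c.png

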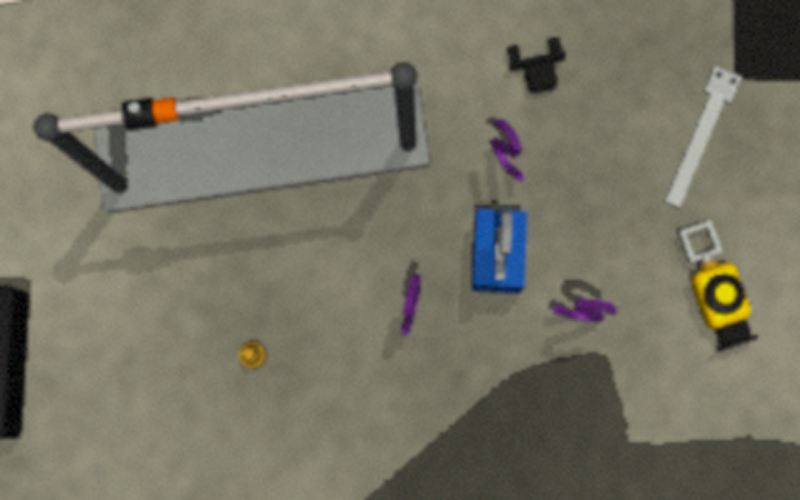

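```bash
cat > h.py <<'E'
import numpy as np,cv2
from scipy.spatial.transform import Rotation as R
from scipy.optimize import minimize
K={'side':(536.3156,317.1076,235.8428),'top':(572.1745,319.9525,237.1667)}
P={'side':([68.7,433.3,870.7],[-1.0928,2.4365,-0.9969]),'top':([352.4,-34.9,1465.5],[-2.1646,2.1317,-0.1795])}
def setcams(cams):
    for n in K:
        d=cams.get_image(n);m=d['camera_matrix'];K[n]=(m[0][0],m[0][2],m[1][2]);P[n]=(d['xyz'],d['rotation']);yield n,d['image']
def proj(n,X):
    r=P[n][1];r=R.from_rotvec(r) if np.size(r)==3 else R.from_matrix(r)
    c=r.inv().apply(np.atleast_2d(X)-P[n][0]);f,u,v=K[n];return c[:,:2]/c[:,2:]*f+[u,v]
def ray(n,px,z):
    r=P[n][1];r=R.from_rotvec(r) if np.size(r)==3 else R.from_matrix(r);f,u,v=K[n]
    d=r.apply([(px[0]-u)/f,(px[1]-v)/f,1]);o=np.array(P[n][0]);return o+d*(z-o[2])/d[2]
def tri(pa,pb): # side px, top px
    A=[];b=[]
    for n,p in(('side',pa),('top',pb)):
        o=np.array(P[n][0]);d=ray(n,p,0)-o;d/=np.linalg.norm(d);M=np.eye(3)-np.outer(d,d);A.append(M);b.append(M@o)
    return np.linalg.lstsq(np.vstack(A),np.hstack(b),rcond=None)[0]
def box(x0,x1,y0,y1,z0,z1):return np.array([[x,y,z] for x in(x0,x1) for y in(y0,y1) for z in(z0,z1)],float)
def pose(X,p):# p=x,y,z,yaw
    return R.from_euler('z',p[3]).apply(X)+p[:3]
HP=[(20,44),(14,64),(0,78),(-14,64),(-14,34),(18,-40)]+[(17*np.cos(a),-40+17*np.sin(a)) for a in np.linspace(0,-np.pi*.9,8)]+[(-30,-22)]
def hookparts(zmin=-99):
    out=[]
    for a,b in zip(HP,HP[1:]):
        a,b=np.array(a),np.array(b)
        if min(a[1],b[1])<zmin:
            if max(a[1],b[1])<zmin+2:continue
            lo=a if a[1]<b[1] else b;hi=b if a[1]<b[1] else a;lo=hi+(lo-hi)*(hi[1]-zmin)/(hi[1]-lo[1]);a,b=hi,lo
        d=(b-a)/np.linalg.norm(b-a);nn=np.array([-d[1],d[0]])*3
        out.append(np.array([[q[0],y,q[1]] for q in(a+nn,a-nn,b+nn,b-nn) for y in(-4,4)]))
    return out
S=4
def render(n,parts,p,roi):
    x0,y0,w,h=roi;m=np.zeros((h*S,w*S),np.uint8)
    for X in parts:
        u=(proj(n,pose(X,p))-[x0,y0]+.5)*S
        cv2.fillConvexPoly(m,cv2.convexHull(np.round(u*16).astype(np.int32)),1,shift=4)
    return cv2.resize(m.astype(np.float32),(w,h),interpolation=cv2.INTER_AREA)
def fit(masks,parts,p0,z,free=3):
    # masks: {cam:(roi,float mask)}
    def c(q):
        p=[q[0],q[1],z,q[2]/50];s=0
        for n,(roi,m) in masks.items():
            r=render(n,parts,p,roi);s+=1-np.minimum(r,m).sum()/np.maximum(r,m).sum()
        return s
    q0=np.array([p0[0],p0[1],p0[2]*50]);best=None
    for k in range(3):
        r=minimize(c,q0,method='Nelder-Mead',options=dict(initial_simplex=q0+np.vstack([[0,0,0],np.eye(3)*(8 if k==0 else 3)]),xatol=.05,fatol=1e-4));q0=r.x
    return [r.x[0],r.x[1],z,r.x[2]/50],r.fun
E
cat > loc.py <<'E'
from h import *
side=cv2.imread('pics/side0.png')
top=cv2.imread('pics/top0.png')
I={'side':side,'top':top}
def hsv(n):return cv2.cvtColor(I[n],cv2.COLOR_BGR2HSV)
def m(n,roi,lo,hi,hull=False):
    x,y,w,h=roi;k=cv2.inRange(hsv(n)[y:y+h,x:x+w],lo,hi)
    if hull:
        pts=cv2.findNonZero(k);q=np.zeros_like(k);cv2.fillConvexPoly(q,cv2.convexHull(pts),1);k=q
    return (roi,(k>0).astype(np.float32))
# stand
rs={'side':(320,235,60,75),'top':(320,225,40,50)}
bl={n:m(n,rs[n],(100,120,30),(125,255,255),True) for n in rs}
c=ray('top',(339.6,248.9),70);print('stand guess',c)
st,f=fit(bl,[box(-37.5,37.5,-25,25,0,70)],[c[0],c[1],-.05],0);print('stand',np.round(st,3),f)
for n in rs: print(n,fit({n:bl[n]},[box(-37.5,37.5,-25,25,0,70)],st[:2]+[st[3]],0))
# octopus yellow housing
ro={'side':(410,210,60,50),'top':(405,240,50,60)}
ye={n:m(n,ro[n],(20,110,80),(35,255,255),True) for n in ro}
c=ray('top',(428,268),30);print('octo guess',c)
oc,f=fit(ye,[box(-30,30,-23,23,0,36)],[c[0],c[1],.2],0);print('octo',np.round(oc,3),f)
for n in ro:print(n,fit({n:ye[n]},[box(-30,30,-23,23,0,36)],oc[:2]+[oc[3]],0))
# rail ends & orange
pa=[(132.7,269.1),(274.1,165.9)];pb=[(158.4,200.4),(301.2,179.6)]
for a,b in zip(pa,pb):print('railend',np.round(tri(a,b),1),np.round(ray('side',a,290),1),np.round(ray('top',b,290),1))
for n,roi in(('side',(170,210,40,40)),('top',(190,180,40,30))):
    k=m(n,roi,(5,150,100),(18,255,255))[1];q=cv2.findNonZero(k.astype(np.uint8))[:,0]+roi[:2];print('orange',n,q.min(0),q.max(0),q.mean(0))
    print(ray(n,q.mean(0),290))
V={}
for n,roi in(('side',(305,190,180,135)),('top',(300,200,160,120))):
    x,y,w,h=roi;big=cv2.resize(I[n][y:y+h,x:x+w],None,fx=4.4 if n=='side' else 5,fy=4.4 if n=='side' else 5,interpolation=2);s=4.4 if n=='side' else 5
    def d(X,col):
        for a in X:
            u=((proj(n,a)-[x,y]+.5)*s).astype(int);cv2.polylines(big,[u],False,col,1)
    hp=pose(np.array([[a,0,b] for a,b in HP]),[st[0],st[1],110,st[3]]);d([hp],(0,0,255))
    d([pose(np.array([[a,b,70] for a,b in((-37.5,-25),(37.5,-25),(37.5,25),(-37.5,25),(-37.5,-25))]),st)],(0,255,0))
    d([pose(np.array([[a,b,18] for a,b in((47,-12),(71,-12),(71,12),(47,12),(47,-12))]),oc),pose(np.array([[a,b,36] for a,b in((-30,-23),(30,-23),(30,23),(-30,23),(-30,-23))]),oc)],(0,255,0))
    cv2.imwrite(f'pics/ov_{n}.png',big)
E
python3 loc.py
```

```text
stand guess [ 539.20825412 -101.53818646   70.        ]
stand [ 5.40619e+02 -1.02147e+02  0.00000e+00 -3.80000e-02] 0.09254902601242065
side ([np.float64(539.1562193122111), np.float64(-102.5536186274228), 0, np.float64(-0.05207083432356709)], np.float64(0.030413329601287842))
top ([np.float64(541.664995705928), np.float64(-101.71718689674569), 0, np.float64(-0.03395196959026453)], np.float64(0.0390658974647522))
octo guess [ 499.53095417 -327.20436115   30.        ]
octo [ 5.01819e+02 -3.28946e+02  0.00000e+00  3.09000e-01] 0.2632095217704773
side ([np.float64(502.33597413663887), np.float64(-329.53637593247527), 0, np.float64(0.2913704883246031)], np.float64(0.14174365997314453))
top ([np.float64(501.6988230582802), np.float64(-329.0411832073587), 0, np.float64(0.3128127464193099)], np.float64(0.11731970310211182))
railend [605.9 288.9 286.8] [602.  288.9 290. ] [605.9 288.9 290. ]
railend [656.1  -9.1 287.1] [652.4  -7.4 290. ] [656.   -8.6 290. ]
orange side [179 222] [193 235] [186.65648855 228.19847328]
[621.72654527 187.62604341 290.        ]
orange top [201 189] [210 198] [205.30588235 193.6       ]
[622.17064592 191.78575103 290.        ]
```

View pics/ov_side.png

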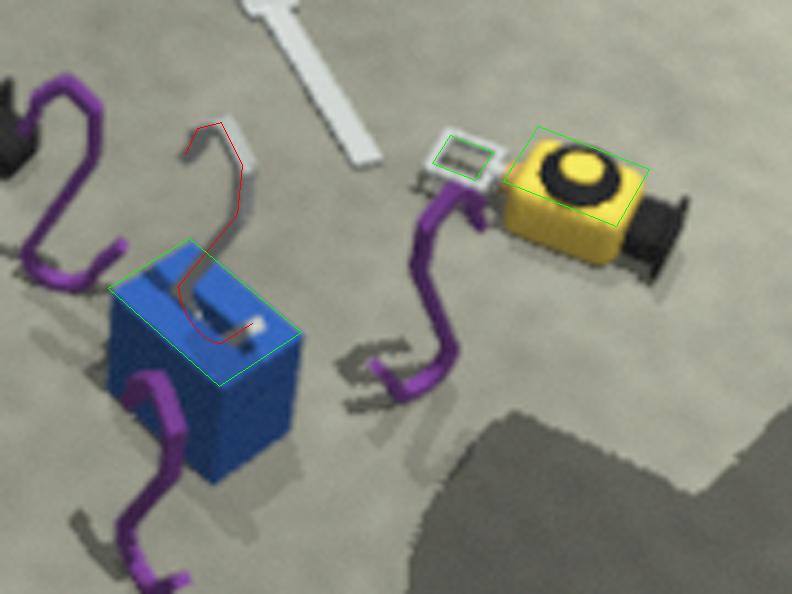

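The steel S-hook is the grey one in the blue stand (side image about 355,240). The three purple ones at (339,300), (403,255) and (320,231) are look-alikes. The overlay fits the steel hook to about 1 px.

The interface only turns about the tool's z, so I'll grip the upper straight shank with the tool vertical, offset to -x.

Emit:
move_arm(
  steps=[
    [[0, 0, -0.8], 0.97, 0.5],
    [[0, 0, -0.8], 0.97, 0.5],
    [[0, 0, -0.8], 0.97, 0.5],
    [[0, 0, -0.8], 0.96, 0.5],
    [[0.5, -0.8, 0], 0, 0.5],
    [[0.5, -0.8, 0], 0, 0.5],
    [[0.5, -0.8, 0], 0, 0.5],
    [[0.5, -0.8, 0], 0, 0.5],
    [[0.5, -0.8, 0], 0, 0.5],
    [[0.5, -0.8, 0], 0, 0.5],
    [[0.5, -0.8, 0], 0, 0.5],
    [[0.5, -0.8, 0], 0, 0.5],
    [[0.5, -0.8, 0], 0, 0.5],
    [[0.5, -0.8, 0], 0, 0.5],
    [[0.5, -0.8, 0], 0, 0.5],
    [[0.5, -0.8, 0], 0, 0.5],
    [[0.5, -0.8, 0], 0, 0.5],
    [[0.5, -0.8, 0], 0, 0.5],
    [[0.5, -0.8, 0], 0, 0.5],
    [[0.5, -0.8, 0], 0, 0.5],
  ],
)

```text
t: 2.97
ee_pos: [396.5, -284.7, 302.9]
orientation: [3.141, -0.063, 0.0]
ft_force: [0.7, 0.3, -0.6]
width: 43.6
grasp_force: 0.0
```

```bash
cat > go.py <<'E'
import sys,numpy as np
from scipy.spatial.transform import Rotation as R
from workcell import ctrl
# usage: go.py x y z yaw(rad): shift in tool units to TCP target, turn needed
def delta(x,y,z,yaw):
    o=ctrl.get_obs();r=R.from_rotvec(o['orientation']);m=r.as_matrix()
    cy=np.arctan2(m[1,0],m[0,0]);tilt=np.degrees(np.arccos(-m[2,2]))
    d=r.inv().apply(np.array([x,y,z])-o['ee_pos'])
    print('t %.2f pos %s yaw %.4f tilt %.2f w %.1f F %s M %s g %.1f'%(o['t'],np.round(o['ee_pos'],1),cy,tilt,o['width'],np.round(o['ft_force'],2),np.round(o['moment'],2),o['grasp_force']))
    print('shift units',np.round(d/25,2),'turn units %.2f'%(np.degrees(cy-yaw)/5))
if __name__=='__main__':delta(*map(float,sys.argv[1:5]))
E
python3 go.py 518.5 -101.2 220 -0.04
```

```text
t 2.97 pos [ 396.5 -284.7  302.9] yaw -0.0400 tilt 0.02 w 43.6 F [ 0.71  0.28 -0.61] M [-0.02  0.04 -0.03] g 0.0
shift units [ 4.58 -7.53  3.31] turn units -0.00
```

Emit:
move_arm(
  steps=[
    [[0.5, -0.8, 0], 0, 0.5],
    [[0.5, -0.8, 0], 0, 0.5],
    [[0.5, -0.8, 0], 0, 0.5],
    [[0.5, -0.8, 0], 0, 0.5],
    [[0.5, -0.8, 0.3], 0, 0.5],
    [[0.5, -0.8, 0.5], 0, 0.5],
    [[0.5, -0.8, 0.5], 0, 0.5],
    [[0.5, -0.8, 0.5], 0, 0.5],
    [[0.4, -0.6, 0.5], 0, 0.5],
    [[0.18, -0.53, 0.5], 0, 0.5],
    [[0, 0, 0.5], 0, 0.5],
    [[0, 0, 0], 0, 0.5],
    [[0, 0, 0], 0, 0.5],
    [[0, 0, 0], 0, 0.5],
  ],
)

```text
t: 4.13
ee_pos: [518.2, -102.5, 220.8]
orientation: [3.141, -0.063, 0.001]
ft_force: [0.7, 1.3, 0.1]
width: 44.0
grasp_force: 0.0
```

```bash
python3 go.py 518.5 -101.2 133 -0.04; python3 - <<'E'
from h import *
from workcell import cams
for n,im in setcams(cams):
    cv2.imwrite(f'pics/{n}1.png',im[:,:,::-1])
    if n=='side':
        x,y,w,h=310,150,110,130;b=cv2.resize(im[y:y+h,x:x+w,::-1],None,fx=4.5,fy=4.5,interpolation=2)
        hp=pose(np.array([[a,0,c] for a,c in HP]),[540.5,-102.1,110,-.04]);cv2.polylines(b,[((proj(n,hp)-[x,y]+.5)*4.5).astype(int)],False,(0,0,255),1)
        u=((proj(n,[[518.5,-101.2,133],[518.5,-101.2,220]])-[x,y]+.5)*4.5).astype(int)
        for q in u:cv2.circle(b,tuple(map(int,q)),3,(0,255,0),-1)
        cv2.imwrite('pics/side1c.png',b)
E
```

```text
t 4.13 pos [ 518.2 -102.5  220.8] yaw -0.0403 tilt 0.04 w 44.0 F [0.74 1.32 0.13] M [ 0.02  0.08 -0.  ] g 0.0
shift units [ 0.01 -0.05  3.51] turn units -0.00
```

View pics/side1c.png

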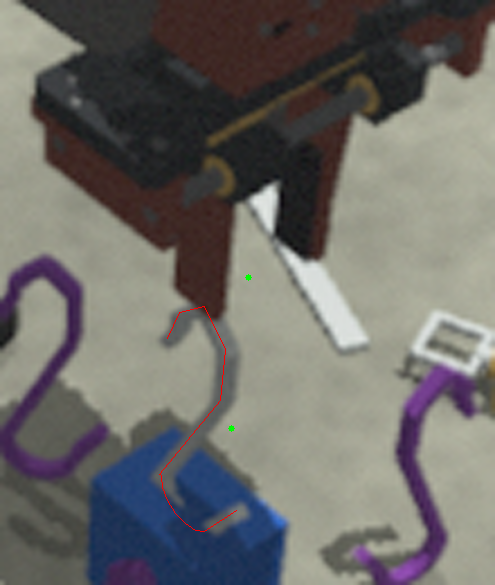

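The steel hook lies within about 2 mm of the model (vee top about 205,308 in the crop), and the fingers straddle it. I'm descending.

Emit:
move_arm(
  steps=[
    [[-0.03, -0.04, 0.4], 0, 0.5],
    [[0, 0, 0.5], 0, 0.5],
    [[0, 0, 0.5], 0, 0.5],
    [[0, 0, 0.5], 0, 0.5],
    [[0, 0, 0.5], 0, 0.5],
    [[0, 0, 0.5], 0, 0.5],
    [[0, 0, 0.3], 0, 0.5],
    [[0, 0, 0.2], 0, 0.5],
    [[0, 0, 0.1], 0, 0.7],
    [[0, 0, 0], 0, 0.8],
    [[0, 0, 0], 0, 0.85],
  ],
)

```text
t: 5.15
ee_pos: [517.5, -101.3, 133.0]
orientation: [3.141, -0.063, 0.001]
ft_force: [0.2, -0.5, -0.3]
width: 27.6
grasp_force: 0.0
```

```bash
python3 go.py 517.5 -101.2 133 -0.04
```

```text
t 5.15 pos [ 517.5 -101.3  133. ] yaw -0.0400 tilt 0.04 w 27.6 F [ 0.18 -0.46 -0.34] M [ 0.05 -0.02 -0.02] g 0.0
shift units [-0. -0.  0.] turn units 0.00
```

Emit:
move_arm(
  steps=[
    [[0, 0, 0], 0, 0.86],
    [[0, 0, 0], 0, 0.88],
    [[0, 0, 0], 0, 0.9],
    [[0, 0, 0], 0, 0.92],
    [[0, 0, 0], 0, 1],
    [[0, 0, 0], 0, 1],
    [[0, 0, 0], 0, 1],
    [[0, 0, 0], 0, 1],
    [[0, 0, 0], 0, 1],
  ],
)

```text
t: 5.9
ee_pos: [517.5, -101.2, 133.0]
orientation: [3.141, -0.063, 0.001]
ft_force: [-1.2, 0.4, 6.1]
width: 7.2
grasp_force: 30.0
```

```bash
python3 go.py 517.5 -101.2 133 -0.04; python3 - <<'E'
from h import *
from workcell import cams
for n,im in setcams(cams):
    cv2.imwrite(f'pics/{n}2.png',im[:,:,::-1])
    if n=='side':
        x,y,w,h=310,180,90,110;b=cv2.resize(im[y:y+h,x:x+w,::-1],None,fx=5.2,fy=5.2,interpolation=2)
        u=((proj(n,[[517.5,-101.2,133],[527.5,-83.7,133],[507.5,-83.7,133],[527.5,-83.7,213]])-[x,y]+.5)*5.2).astype(int)
        for q in u:cv2.circle(b,tuple(map(int,q)),3,(0,255,0),-1)
        cv2.imwrite('pics/side2c.png',b)
E
```

```text
t 5.90 pos [ 517.5 -101.2  133. ] yaw -0.0399 tilt 0.04 w 7.2 F [-1.23  0.43  6.09] M [ 0.02  0.08 -0.04] g 30.0
shift units [0. 0. 0.] turn units 0.00
```

View pics/side2c.png

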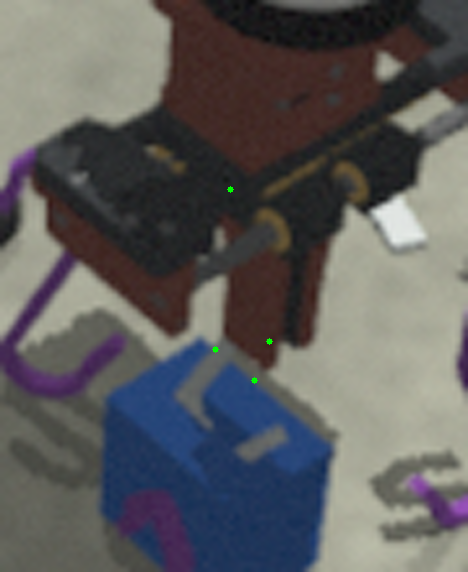

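Emit:
move_arm(
  steps=[
    [[0, 0, -0.1], 0, 1],
    [[0, 0, -0.2], 0, 1],
    [[0, 0, -0.3], 0, 1],
    [[0, 0, -0.4], 0, 1],
    [[0, 0, -0.5], 0, 1],
    [[0, 0, -0.6], 0, 1],
    [[0, 0, -0.8], 0, 1],
    [[0, 0, -0.8], 0, 1],
    [[0, 0, -0.8], 0, 1],
    [[0, 0, -0.8], -0.4, 1],
    [[0, 0, -0.8], -0.5, 1],
    [[0, 0, -0.6], -0.5, 1],
    [[0, 0, -0.4], -0.5, 1],
    [[0, 0, 0], -0.46, 1],
    [[0, 0, 0], 0, 1],
  ],
)

```text
t: 7.25
ee_pos: [517.5, -101.2, 311.9]
orientation: [3.13, 0.263, 0.004]
ft_force: [0.4, -0.3, -1.2]
width: 7.9
grasp_force: 30.0
```

```bash
python3 go.py 607.3 136.3 306 0.166
```

```text
t 7.25 pos [ 517.5 -101.2  311.9] yaw 0.1674 tilt 0.14 w 7.9 F [ 0.44 -0.27 -1.22] M [ 0.   -0.02  0.01] g 30.0
shift units [ 5.12 -8.77  0.24] turn units 0.02
```

Emit:
move_arm(
  steps=[
    [[0.2, -0.4, 0], 0, 1],
    [[0.4, -0.8, 0], 0, 1],
    [[0.4, -0.8, 0], 0, 1],
    [[0.4, -0.8, 0], 0, 1],
    [[0.4, -0.8, 0], 0, 1],
    [[0.4, -0.8, 0], 0, 1],
    [[0.4, -0.8, 0], 0, 1],
    [[0.4, -0.8, 0], 0, 1],
    [[0.4, -0.8, 0], 0, 1],
    [[0.4, -0.8, 0.1], 0, 1],
    [[0.3, -0.8, 0.1], 0, 1],
    [[0.12, -0.37, 0.16], 0.02, 1],
    [[0, 0, 0], 0, 1],
    [[0, 0, 0], 0, 1],
  ],
)

```text
t: 8.42
ee_pos: [584.4, 132.7, 300.4]
orientation: [3.13, 0.259, -0.003]
ft_force: [-0.4, -0.6, -0.3]
width: 7.6
grasp_force: 30.0
```

```bash
python3 go.py 607.3 136.3 248 0.166; python3 - <<'E'
from h import *
from workcell import cams
for n,im in setcams(cams):
    cv2.imwrite(f'pics/{n}3.png',im[:,:,::-1])
    if n=='side':
        x,y,w,h=130,100,180,140;b=cv2.resize(im[y:y+h,x:x+w,::-1],None,fx=4.2,fy=4.2,interpolation=2)
        o=[588.1-0,133.1,0];c=np.array([588.1+.986*22.5,133.1+.165*22.5,280])
        hp=pose(np.array([[a,0,e] for a,e in HP]),[c[0],c[1],280,.166]);cv2.polylines(b,[((proj(n,hp)-[x,y]+.5)*4.2).astype(int)],False,(0,0,255),1)
        L=np.array([[629.5-.165*s,140+.986*s,290] for s in(-120,60)]);cv2.polylines(b,[((proj(n,L)-[x,y]+.5)*4.2).astype(int)],False,(0,255,0),1)
        cv2.imwrite('pics/side3c.png',b)
E
```

```text
t 8.42 pos [584.4 132.7 300.4] yaw 0.1650 tilt 0.11 w 7.6 F [-0.41 -0.55 -0.29] M [ 0.05 -0.01  0.03] g 30.0
shift units [0.93 0.01 2.1 ] turn units -0.01
```

View pics/side3c.png

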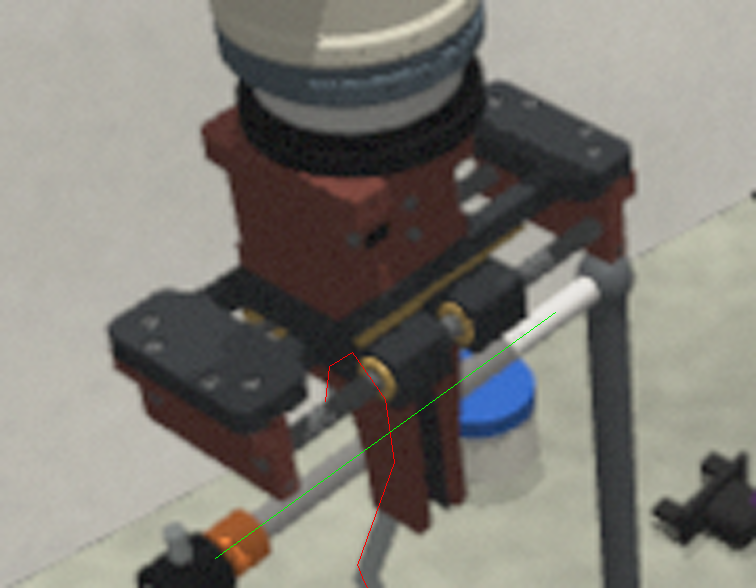

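The hook is held clear in front of the rail; the orange sleeve (about 240,540 in the crop) is to the left and the rail matches the model. Now I thread the rail in under the lip.

Emit:
move_arm(
  steps=[
    [[0.2, 0, 0], 0, 1],
    [[0.2, 0, 0], 0, 1],
    [[0.1, 0, 0.1], 0, 1],
    [[0.1, 0, 0.25], 0, 1],
    [[0.1, 0, 0.25], 0, 1],
    [[0.1, 0, 0.25], 0, 1],
    [[0.05, 0, 0.25], 0, 1],
    [[0.04, 0, 0.25], 0, 1],
    [[0, 0, 0.2], 0, 1],
    [[0, 0, 0.15], 0, 1],
    [[0, 0, 0.1], 0, 1],
    [[0, 0, 0], 0, 1],
    [[0, 0, 0], 0, 1],
  ],
)

```text
t: 9.6
ee_pos: [607.0, 136.2, 256.2]
orientation: [-3.131, -0.258, -0.0]
ft_force: [-0.4, 1.0, -0.7]
width: 7.9
grasp_force: 30.0
```

```bash
python3 go.py 607.3 136.3 248 0.166
```

```text
t 9.60 pos [607.  136.2 256.2] yaw 0.1643 tilt 0.00 w 7.9 F [-0.39  0.96 -0.73] M [0.02 0.02 0.07] g 30.0
shift units [ 0.01 -0.    0.33] turn units -0.02
```

Emit:
move_arm(
  steps=[
    [[0, 0, 0.06], 0, 1],
    [[0, 0, 0.06], 0, 1],
    [[0, 0, 0.06], 0, 1],
    [[0, 0, 0.04], 0, 1],
    [[0, 0, 0], 0, 1],
    [[0, 0, 0], 0, 1],
  ],
)

```text
t: 10.1
ee_pos: [607.0, 136.1, 250.6]
orientation: [3.131, 0.258, -0.0]
ft_force: [-0.6, -0.3, -0.7]
width: 7.7
grasp_force: 30.0
```

Emit:
move_arm(
  steps=[
    [[0, 0, 0.04], 0, 1],
    [[0, 0, 0], 0, 1],
    [[0, 0, 0], 0, 1],
  ],
)

```text
t: 10.35
ee_pos: [607.0, 136.2, 249.7]
orientation: [-3.131, -0.258, 0.0]
ft_force: [-0.2, 0.4, -0.9]
width: 7.9
grasp_force: 30.0
```

Emit:
move_arm(
  steps=[
    [[0, 0, 0.04], 0, 1],
    [[0, 0, 0], 0, 1],
    [[0, 0, 0], 0, 1],
  ],
)

```text
t: 10.6
ee_pos: [607.4, 136.2, 248.9]
orientation: [-3.131, -0.258, -0.001]
ft_force: [1.3, -0.3, 0.7]
width: 7.8
grasp_force: 30.0
```

Emit:
move_arm(
  steps=[
    [[0.04, 0, 0], 0, 1],
    [[0, 0, 0.04], 0, 1],
    [[0, 0, 0], 0, 1],
    [[0, 0, 0], 0, 1],
  ],
)

```text
t: 10.93
ee_pos: [608.4, 136.4, 247.9]
orientation: [-3.131, -0.258, -0.001]
ft_force: [2.0, 0.8, 1.4]
width: 7.7
grasp_force: 30.0
```

```bash
python3 go.py 607.3 136.3 248 0.166
```

```text
t 10.93 pos [608.4 136.4 247.9] yaw 0.1642 tilt 0.05 w 7.7 F [2.03 0.83 1.44] M [ 0.15 -0.26  0.01] g 30.0
shift units [-0.04 -0.   -0.  ] turn units -0.02
```

Emit:
move_arm(
  steps=[
    [[0.06, 0, -0.04], 0, 1],
    [[0.06, 0, 0], 0, 1],
    [[0, 0, 0], 0, 1],
    [[0, 0, 0], 0, 1],
  ],
)

```text
t: 11.27
ee_pos: [609.7, 136.6, 248.5]
orientation: [3.131, 0.258, -0.005]
ft_force: [-4.8, -1.5, 3.5]
width: 7.6
grasp_force: 30.0
```

Emit:
move_arm(
  steps=[
    [[0, 0, 0.04], 0, 1],
    [[0, 0, 0], 0, 1],
    [[0, 0, 0], 0, 1],
  ],
)

```text
t: 11.52
ee_pos: [609.8, 136.7, 248.4]
orientation: [3.131, 0.258, -0.004]
ft_force: [-6.9, -1.3, 8.3]
width: 7.6
grasp_force: 30.0
```

Emit:
move_arm(
  steps=[
    [[0, 0, 0.04], 0, 1],
    [[0, 0, 0], 0, 1],
    [[0, 0, 0], 0, 1],
  ],
)

```text
t: 11.77
ee_pos: [609.9, 136.6, 248.3]
orientation: [3.131, 0.258, -0.003]
ft_force: [-9.7, -1.3, 12.5]
width: 8.1
grasp_force: 30.0
```

Emit:
move_arm(
  steps=[
    [[-0.03, 0, -0.08], 0, 1],
    [[-0.03, 0, -0.04], 0, 1],
    [[0, 0, 0], 0, 1],
    [[0, 0, 0], 0, 1],
  ],
)

```text
t: 12.1
ee_pos: [609.4, 136.5, 249.4]
orientation: [3.131, 0.258, -0.001]
ft_force: [-0.3, 0.7, -0.9]
width: 7.9
grasp_force: 30.0
```

```bash
python3 go.py 607.3 136.3 248 0.166
```

```text
t 12.10 pos [609.4 136.5 249.4] yaw 0.1643 tilt 0.02 w 7.9 F [-0.26  0.71 -0.87] M [-0.05  0.06  0.01] g 30.0
shift units [-0.08 -0.    0.05] turn units -0.02
```

Emit:
move_arm(
  steps=[
    [[-0.02, -0.1, 0], 0, 1],
    [[0, -0.15, 0], 0, 1],
    [[0, -0.15, 0], 0, 1],
    [[0, -0.15, 0], 0, 1],
    [[0, -0.15, 0], 0, 1],
    [[0, -0.1, 0], 0, 1],
    [[0, 0, 0], 0, 1],
    [[0, 0, 0], 0, 1],
  ],
)

```text
t: 12.77
ee_pos: [605.7, 156.4, 249.7]
orientation: [3.131, 0.258, 0.0]
ft_force: [0.3, 0.8, -0.7]
width: 8.1
grasp_force: 30.0
```

Emit:
move_arm(
  steps=[
    [[0, -0.06, 0], 0, 1],
    [[0, -0.06, 0], 0, 1],
    [[0, -0.06, 0], 0, 1],
    [[0, 0, 0], 0, 1],
    [[0, 0, 0], 0, 1],
  ],
)

```text
t: 13.18
ee_pos: [605.0, 160.7, 249.7]
orientation: [3.131, 0.258, -0.0]
ft_force: [0.4, 0.8, -0.7]
width: 7.8
grasp_force: 30.0
```

Emit:
move_arm(
  steps=[
    [[0, -0.05, 0], 0, 1],
    [[0, -0.05, 0], 0, 1],
    [[0, -0.05, 0], 0, 1],
    [[0, 0, 0], 0, 1],
  ],
)

```text
t: 13.52
ee_pos: [604.6, 163.2, 249.6]
orientation: [3.129, 0.258, 0.0]
ft_force: [1.6, -6.3, -0.9]
width: 7.6
grasp_force: 36.0
```

Contact at rail y≈27 is too early for the hook (at least 37 expected), so it must be the finger's flank on the sleeve. I'm backing off, letting the hook hang, and regripping 3 mm further to -x.

Emit:
move_arm(
  steps=[
    [[0, 0.2, 0], 0, 1],
    [[0, 0.3, 0], 0, 1],
    [[0, 0.3, 0], 0, 1],
    [[0, 0.1, 0.02], 0, 1],
    [[0, 0, 0.02], 0, 1],
    [[0, 0, 0], 0, 1],
    [[0, 0, 0], 0, 0.85],
    [[0, 0, 0], 0, 0.82],
    [[0, 0, 0], 0, 0.82],
    [[0, 0, 0], 0, 0.82],
    [[-0.05, 0, 0], 0, 0.82],
    [[-0.07, 0, 0], 0, 0.82],
    [[0, 0, 0], 0, 0.82],
    [[0, 0, 0], 0, 0.82],
  ],
)

```text
t: 14.68
ee_pos: [604.9, 141.7, 248.7]
orientation: [-3.131, -0.258, 0.0]
ft_force: [0.7, 0.3, 0.5]
width: 15.9
grasp_force: 0.0
```

```bash
python3 go.py 607.3 136.3 248 0.166; python3 - <<'E'
from h import *
from workcell import cams
for n,im in setcams(cams):
    cv2.imwrite(f'pics/{n}4.png',im[:,:,::-1])
    if n=='side':
        x,y,w,h=150,160,110,110;b=cv2.resize(im[y:y+h,x:x+w,::-1],None,fx=5.2,fy=5.2,interpolation=2)
        cv2.imwrite('pics/side4c.png',b)
E
```

```text
t 14.68 pos [604.9 141.7 248.7] yaw 0.1644 tilt 0.00 w 15.9 F [0.67 0.26 0.53] M [ 0.02 -0.03 -0.  ] g 0.0
shift units [0.06 0.23 0.03] turn units -0.02
```

View pics/side4c.png

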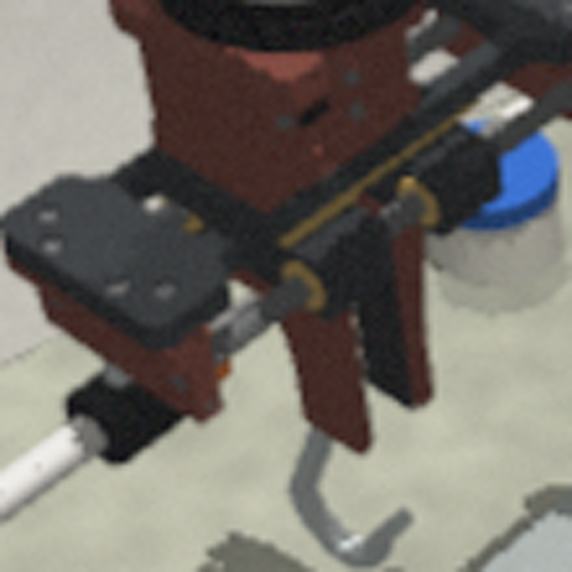

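Emit:
move_arm(
  steps=[
    [[0, 0, 0], 0, 0.88],
    [[0, 0, 0], 0, 0.92],
    [[0, 0, 0], 0, 1],
    [[0, 0, 0], 0, 1],
    [[0, 0, 0], 0, 1],
    [[0, 0, 0], 0, 1],
    [[0, 0, -0.03], 0, 1],
    [[0, 0, 0], 0, 1],
    [[0, 0, 0], 0, 1],
  ],
)

```text
t: 15.53
ee_pos: [605.0, 141.7, 249.3]
orientation: [-3.131, -0.258, 0.0]
ft_force: [0.6, -0.7, -1.6]
width: 7.7
grasp_force: 30.0
```

Emit:
move_arm(
  steps=[
    [[0, -0.15, 0], 0, 1],
    [[0, -0.2, 0], 0, 1],
    [[0, -0.2, 0], 0, 1],
    [[0, -0.1, 0], 0, 1],
    [[0, -0.06, 0], 0, 1],
    [[0, 0, 0], 0, 1],
    [[0, 0, 0], 0, 1],
  ],
)

```text
t: 16.12
ee_pos: [602.1, 159.3, 249.4]
orientation: [3.131, 0.258, -0.0]
ft_force: [0.3, 0.3, -0.8]
width: 7.5
grasp_force: 30.0
```

Emit:
move_arm(
  steps=[
    [[0, -0.05, 0], 0, 1],
    [[0, -0.05, 0], 0, 1],
    [[0, -0.05, 0], 0, 1],
    [[0, -0.05, 0], 0, 1],
    [[0, 0, 0], 0, 1],
  ],
)

```text
t: 16.53
ee_pos: [601.3, 164.3, 249.4]
orientation: [-3.131, -0.258, -0.0]
ft_force: [0.9, -0.3, -0.8]
width: 7.6
grasp_force: 30.0
```

Emit:
move_arm(
  steps=[
    [[0, -0.05, 0], 0, 1],
    [[0, -0.05, 0], 0, 1],
    [[0, -0.05, 0], 0, 1],
    [[0, 0, 0], 0, 1],
  ],
)

```text
t: 16.87
ee_pos: [600.7, 168.1, 249.4]
orientation: [-3.131, -0.258, -0.0]
ft_force: [-0.9, 0.1, -1.3]
width: 7.8
grasp_force: 30.0
```

Emit:
move_arm(
  steps=[
    [[0, -0.04, 0], 0, 1],
    [[0, -0.04, 0], 0, 1],
    [[0, -0.04, 0], 0, 1],
    [[0, 0, 0], 0, 1],
  ],
)

```text
t: 17.2
ee_pos: [600.2, 171.0, 249.5]
orientation: [-3.131, -0.258, -0.0]
ft_force: [-0.2, 0.1, -0.5]
width: 7.8
grasp_force: 30.0
```

Emit:
move_arm(
  steps=[
    [[0, -0.03, 0], 0, 1],
    [[0, -0.03, 0], 0, 1],
    [[0, 0, 0], 0, 1],
  ],
)

```text
t: 17.45
ee_pos: [600.0, 172.4, 249.4]
orientation: [-3.131, -0.258, -0.0]
ft_force: [-0.2, 0.4, -1.4]
width: 7.5
grasp_force: 30.0
```

Emit:
move_arm(
  steps=[
    [[0, -0.03, 0], 0, 1],
    [[0, -0.03, 0], 0, 1],
    [[0, 0, 0], 0, 1],
  ],
)

```text
t: 17.7
ee_pos: [599.8, 173.5, 249.4]
orientation: [3.131, 0.258, 0.0]
ft_force: [-0.9, -1.3, -1.2]
width: 7.5
grasp_force: 30.0
```

Emit:
move_arm(
  steps=[
    [[0, -0.02, 0], 0, 1],
    [[0, 0, 0], 0, 1],
    [[0, 0, 0], 0, 1],
  ],
)

```text
t: 17.95
ee_pos: [599.7, 173.7, 249.4]
orientation: [3.13, 0.257, -0.0]
ft_force: [-0.0, -4.1, -0.8]
width: 7.4
grasp_force: 30.1
```

Emit:
move_arm(
  steps=[
    [[0, -0.02, 0], 0, 1],
    [[0, 0, 0], 0, 1],
    [[0, 0, 0], 0, 1],
  ],
)

```text
t: 18.2
ee_pos: [599.7, 173.8, 249.4]
orientation: [3.13, 0.257, -0.0]
ft_force: [0.3, -6.5, -0.2]
width: 7.6
grasp_force: 30.1
```

Emit:
move_arm(
  steps=[
    [[0, 0.01, 0], 0, 1],
    [[0, 0, 0], 0, 1],
    [[0, 0, 0], 0, 1],
    [[0, 0, 0], 0, 1],
    [[0, 0, 0], 0, 1],
    [[0, 0, 0], 0, 1],
    [[0, 0, 0], 0, 1],
    [[0, 0, 0], 0, 1],
    [[0, 0, 0], 0, 1],
    [[0, 0, 0], 0, 1],
    [[0, 0, 0], 0, 1],
    [[0, 0, 0], 0, 1],
  ],
)

```text
t: 19.2
ee_pos: [599.7, 173.8, 249.4]
orientation: [3.13, 0.257, -0.0]
ft_force: [-0.4, -5.6, -0.8]
width: 7.6
grasp_force: 30.1
```

```bash
python3 go.py 599.8 173.6 248 0.166
```

```text
t 19.20 pos [599.7 173.8 249.4] yaw 0.1640 tilt 0.06 w 7.6 F [-0.38 -5.61 -0.79] M [-0.8  -0.06 -0.05] g 30.1
shift units [0.   0.01 0.06] turn units -0.02
```

Emit:
move_arm(
  steps=[
    [[0, 0.03, 0], 0, 1],
    [[0, 0, 0.03], 0, 1],
    [[0, 0, 0], 0, 1],
    [[0, 0, 0], 0, 0.9],
    [[0, 0, 0], 0, 0.86],
    [[0, 0, 0], 0, 0.85],
    [[0, 0, 0], 0, 0.85],
    [[0, 0, 0], 0, 0.85],
    [[-0.05, 0, 0], 0, 0.85],
    [[-0.1, 0, 0], 0, 0.85],
    [[-0.2, 0, 0], 0, 0.85],
    [[-0.3, 0, 0], 0, 0.85],
    [[-0.5, 0, 0], 0, 0.85],
    [[-0.6, 0, 0], 0, 0.85],
    [[-0.6, 0, 0], 0, 0.6],
    [[-0.6, 0, 0], 0, 0.5],
    [[-0.6, 0, -0.5], 0, 0.4],
    [[0, 0, 0], 0, 0.3],
  ],
)

```text
t: 20.7
ee_pos: [510.0, 158.9, 262.5]
orientation: [-3.131, -0.258, -0.0]
ft_force: [0.9, -0.2, -0.9]
width: 36.2
grasp_force: 0.0
```

```bash
python3 go.py 501.8 -329 150 0.31; cat > look.py <<'E'
from h import *
from workcell import cams
for n,im in setcams(cams):
    cv2.imwrite(f'pics/{n}5.png',im[:,:,::-1])
    if n=='side':
        x,y,w,h=150,170,110,110;b=cv2.resize(im[y:y+h,x:x+w,::-1],None,fx=5.2,fy=5.2,interpolation=2)
        for s,c in((38,(0,0,255)),):
            hp=pose(np.array([[a,0,e] for a,e in HP]),[629.5-.165*s,140+.986*s,224.7,.166]);cv2.polylines(b,[((proj(n,hp)-[x,y]+.5)*5.2).astype(int)],False,c,1)
        cv2.imwrite('pics/side5c.png',b)
E
python3 look.py
```

```text
t 20.70 pos [510.  158.9 262.5] yaw 0.1645 tilt 0.02 w 36.2 F [ 0.86 -0.19 -0.95] M [-0.01 -0.07 -0.01] g 0.0
shift units [-3.52 19.2   4.5 ] turn units -1.67
```

View pics/side5c.png

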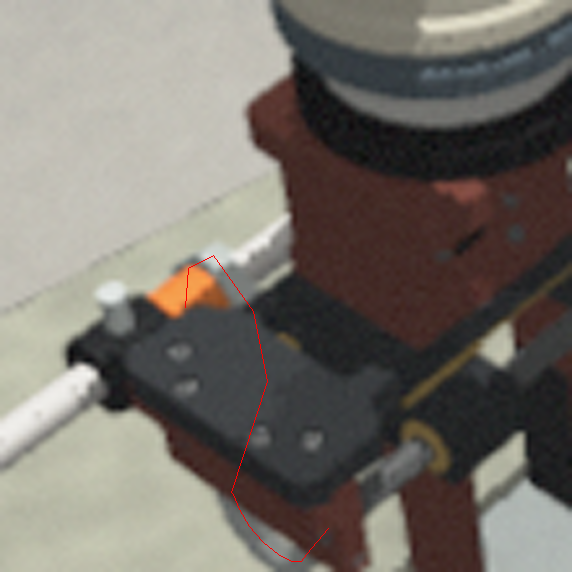

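The hook now hangs next to the orange sleeve as modelled, vee at about (215,260) in the crop. Next is the octopus.

```bash
python3 - <<'E'
from h import *
a=(410.7,226.4);b=(420.4,246.8)
print(ray('side',a,18),ray('top',b,18),tri(a,b))
import cv2
for n,roi in(('side',(410,210,60,50)),('top',(405,240,50,60))):
    im=cv2.imread(f'pics/{n}0.png');x,y,w,h=roi
    k=cv2.inRange(cv2.cvtColor(im[y:y+h,x:x+w],cv2.COLOR_BGR2HSV),(20,110,80),(35,255,255))
    hu=cv2.convexHull(cv2.findNonZero(k));r=cv2.minAreaRect(hu);m=cv2.moments(hu);c=(m['m10']/m['m00']+x,m['m01']/m['m00']+y)
    print(n,r,c,ray(n,c,22 if n=='side' else 34))
E
```

```text
[ 554.44221122 -310.14564267   18.        ] [ 554.93687539 -310.93414297   18.        ] [ 555.09958478 -311.15391967   16.84424802]
side ((23.568965911865234, 24.827585220336914), (30.639728546142578, 23.397611618041992), 21.801406860351562) (434.3977812995246, 235.21896460644479) [ 499.14684499 -325.3290683    22.        ]
top ((22.700002670288086, 26.599998474121094), (26.879358291625977, 19.922346115112305), 71.56504821777344) (427.7660390516039, 267.26324965132494) [ 500.97426058 -325.82626515   34.        ]
```

Emit:
move_arm(
  steps=[
    [[-0.3, 0.5, 0], -0.67, 0.1],
    [[-0.3, 0.9, 0], -1, 0],
    [[-0.1, 0.95, 0], 0, 0],
    [[-0.1, 0.95, 0], 0, 0],
    [[0.1, 0.95, 0], 0, 0],
    [[0.1, 0.95, 0], 0, 0],
    [[0.1, 0.95, 0], 0, 0],
    [[0.1, 0.95, 0], 0, 0],
    [[0.1, 0.95, 0], 0, 0],
    [[0.1, 0.95, 0], 0, 0],
    [[0.1, 0.95, 0], 0, 0],
    [[0.1, 0.95, 0], 0, 0],
    [[0.1, 0.95, 0], 0, 0],
    [[0.1, 0.95, 0], 0, 0],
    [[0, 0.95, 0], 0, 0],
    [[0, 0.95, 0], 0, 0],
    [[0, 0.95, 0], 0, 0],
    [[0, 0.95, 0], 0, 0],
    [[0, 0, 0], 0, 0],
  ],
)

```text
t: 22.38
ee_pos: [640.8, -237.8, 260.1]
orientation: [3.103, 0.481, 0.001]
ft_force: [-0.6, -0.3, 0.8]
width: 87.9
grasp_force: 0.0
```

```bash
python3 go.py 496.1 -330.8 90 0.31
```

```text
t 22.38 pos [ 640.8 -237.8  260.1] yaw 0.3073 tilt 0.09 w 87.9 F [-0.63 -0.3   0.79] M [-0.    0.04  0.02] g 0.0
shift units [-6.64  1.79  6.8 ] turn units -0.03
```

Emit:
move_arm(
  steps=[
    [[-0.5, 0.15, 0.3], 0.2, 0],
    [[-0.7, 0.2, 0.4], 0, 0],
    [[-0.7, 0.2, 0.4], 0, 0],
    [[-0.7, 0.2, 0.4], 0, 0],
    [[-0.7, 0.2, 0.4], 0, 0],
    [[-0.7, 0.2, 0.4], 0, 0],
    [[-0.7, 0.2, 0.4], 0, 0],
    [[-0.7, 0.2, 0.4], 0, 0],
    [[-0.7, 0.2, 0.4], 0, 0],
    [[-0.5, 0, 0.4], 0, 0],
    [[0, 0, 0.4], 0, 0],
    [[0, 0, 0], 0, 0],
    [[0, 0, 0], 0, 0],
  ],
)

```text
t: 23.47
ee_pos: [494.8, -322.9, 153.1]
orientation: [-3.107, -0.458, 0.001]
ft_force: [-0.2, -0.9, 0.3]
width: 88.0
grasp_force: 0.0
```

```bash
python3 go.py 494.1 -328.9 6 0.29
```

```text
t 23.47 pos [ 494.8 -322.9  153.1] yaw 0.2926 tilt 0.05 w 88.0 F [-0.21 -0.93  0.34] M [-0.03 -0.02 -0.02] g 0.0
shift units [-0.09  0.23  5.88] turn units 0.03
```

Emit:
move_arm(
  steps=[
    [[-0.09, 0.23, 0.6], 0, 0],
    [[0, 0, 0.7], 0, 0],
    [[0, 0, 0.7], 0, 0],
    [[0, 0, 0.7], 0, 0],
    [[0, 0, 0.7], 0, 0],
    [[0, 0, 0.6], 0, 0],
    [[0, 0, 0.5], 0, 0],
    [[0, 0, 0.5], 0, 0],
    [[0, 0, 0.4], 0, 0],
    [[0, 0, 0.3], 0, 0.1],
    [[0, 0, 0.18], 0, 0.2],
    [[0, 0, 0], 0, 0.3],
    [[0, 0, 0], 0, 0.4],
    [[0, 0, 0], 0, 0.44],
    [[0, 0, 0], 0, 0.48],
    [[0, 0, 0], 0, 0.55],
    [[0, 0, 0], 0, 0.6],
    [[0, 0, 0], 0, 0.8],
    [[0, 0, 0], 0, 0.8],
    [[0, 0, 0], 0, 0.8],
  ],
)

```text
t: 25.13
ee_pos: [494.1, -329.9, 7.3]
orientation: [3.107, 0.458, 0.001]
ft_force: [-1.0, -0.3, 5.4]
width: 45.9
grasp_force: 29.6
```

```bash
python3 go.py 494.1 -328.9 6 0.29
```

```text
t 25.13 pos [ 494.1 -329.9    7.3] yaw 0.2925 tilt 0.06 w 45.9 F [-1.   -0.26  5.39] M [ 0.    0.17 -0.03] g 29.6
shift units [ 0.01 -0.04  0.05] turn units 0.03
```

Emit:
move_arm(
  steps=[
    [[0, 0, -0.1], 0, 0.8],
    [[0, 0, -0.3], 0, 0.8],
    [[0, 0, -0.5], 0, 0.8],
    [[0, 0, -0.7], 0, 0.8],
    [[0, 0, -0.8], 0, 0.8],
    [[0, 0, -0.8], 0, 0.8],
    [[0, 0, -0.8], 0, 0.8],
    [[0, 0, -0.8], 0, 0.8],
    [[0, 0, -0.8], 0.25, 0.8],
    [[0, 0, -0.8], 0.3, 0.8],
    [[0, 0, -0.8], 0.3, 0.8],
    [[0, 0, -0.6], 0.3, 0.8],
    [[0, 0, -0.5], 0.3, 0.8],
    [[0, 0, -0.3], 0, 0.8],
    [[0, 0, 0], 0, 0.8],
    [[0, 0, 0], 0, 0.8],
  ],
)

```text
t: 26.47
ee_pos: [493.6, -329.4, 222.0]
orientation: [3.13, 0.262, 0.001]
ft_force: [0.3, -0.4, -2.5]
width: 46.0
grasp_force: 29.6
```

```bash
python3 go.py 519.7 160.2 225 0.166
```

```text
t 26.47 pos [ 493.6 -329.4  222. ] yaw 0.1667 tilt 0.03 w 46.0 F [ 0.26 -0.43 -2.47] M [0.04 0.03 0.05] g 29.6
shift units [  4.28 -19.14  -0.12] turn units 0.01
```

Emit:
move_arm(
  steps=[
    [[0.1, -0.4, 0], 0, 0.8],
    [[0.15, -0.7, 0], 0, 0.8],
    [[0.2, -0.9, 0], 0, 0.8],
    [[0.2, -0.9, 0], 0, 0.8],
    [[0.2, -0.9, 0], 0, 0.8],
    [[0.2, -0.9, 0], 0, 0.8],
    [[0.2, -0.9, 0], 0, 0.8],
    [[0.2, -0.9, 0], 0, 0.8],
    [[0.2, -0.9, 0], 0, 0.8],
    [[0.2, -0.9, 0], 0, 0.8],
    [[0.2, -0.9, 0], 0, 0.8],
    [[0.2, -0.9, 0], 0, 0.8],
    [[0.2, -0.9, 0], 0, 0.8],
    [[0.2, -0.9, 0], 0, 0.8],
    [[0.2, -0.9, 0], 0, 0.8],
    [[0.2, -0.9, 0], 0, 0.8],
    [[0.2, -0.9, 0], 0, 0.8],
    [[0.2, -0.9, 0], 0, 0.8],
    [[0.2, -0.9, 0], 0, 0.8],
    [[0.2, -0.9, 0], 0, 0.8],
  ],
)

```text
t: 28.13
ee_pos: [515.9, 114.4, 220.5]
orientation: [3.131, 0.261, -0.004]
ft_force: [0.0, 0.1, -1.8]
width: 45.9
grasp_force: 29.6
```

Emit:
move_arm(
  steps=[
    [[0.2, -0.8, 0], 0, 0.8],
    [[0.2, -0.6, 0], 0, 0.8],
    [[0.1, -0.3, 0], 0, 0.8],
    [[0, -0.1, 0], 0, 0.8],
    [[0, 0, 0], 0, 0.8],
    [[0, 0, 0], 0, 0.8],
  ],
)

```text
t: 28.63
ee_pos: [521.5, 158.8, 221.2]
orientation: [3.13, 0.261, -0.002]
ft_force: [-0.1, -0.7, -2.4]
width: 46.1
grasp_force: 29.6
```

```bash
python3 go.py 519.7 160.2 225 0.166; cat > look2.py <<'E'
from h import *
from workcell import cams,ctrl
o=ctrl.get_obs();t=o['ee_pos']
for n,im in setcams(cams):
    cv2.imwrite(f'pics/{n}6.png',im[:,:,::-1])
    x,y,w,h=(160,190,120,100) if n=='side' else (185,180,60,50);s=5 if n=='side' else 10
    b=cv2.resize(im[y:y+h,x:x+w,::-1],None,fx=s,fy=s,interpolation=2)
    hp=pose(np.array([[a,0,e] for a,e in HP]),[623.2,177.6,224.7,.166])
    e=pose(np.array([[a+65,c,11.5] for a,c in((-12,-12),(12,-12),(12,12),(-12,12),(-12,-12))]),[*t,.166])
    for X,c in((hp,(0,0,255)),(e,(0,255,0))):cv2.polylines(b,[((proj(n,X)-[x,y]+.5)*s).astype(int)],False,c,1)
    cv2.imwrite(f'pics/{n}6c.png',b)
a=cv2.imread('pics/side6c.png');c=cv2.imread('pics/top6c.png');c=cv2.resize(c,(180*10//6,250));
H=np.zeros((500,800,3),np.uint8);H[:500,:600]=a;c=cv2.resize(cv2.imread('pics/top6c.png'),(200,167));H[:167,600:]=c
cv2.imwrite('pics/both6.png',H)
E
python3 look2.py
```

```text
t 28.63 pos [521.5 158.8 221.2] yaw 0.1661 tilt 0.07 w 46.1 F [-0.1  -0.72 -2.44] M [-0.    0.04  0.03] g 29.6
shift units [-0.06 -0.07 -0.15] turn units 0.00
```

View pics/both6.png

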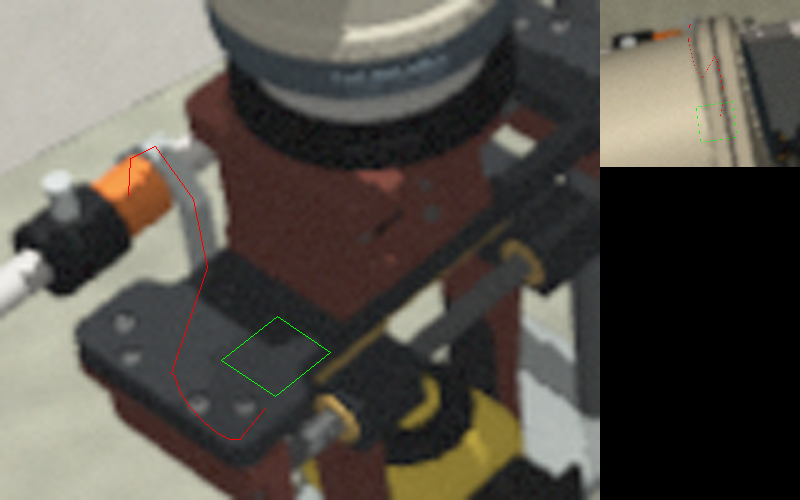

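The hook hangs as modelled, and both cameras have the eye hidden behind the gripper, so I proceed by calculated waypoints with force checks. The tolerance is about ±8 mm.

Emit:
move_arm(
  steps=[
    [[0.1, -0.03, 0.05], 0, 0.8],
    [[0.16, -0.04, 0.2], 0, 0.8],
    [[0.16, 0, 0.2], 0, 0.8],
    [[0, 0, 0.2], 0, 0.8],
    [[0, 0, 0.2], 0, 0.8],
    [[0, 0, 0], 0, 0.8],
    [[0, 0, 0], 0, 0.8],
  ],
)

```text
t: 29.32
ee_pos: [531.7, 162.7, 199.8]
orientation: [3.131, 0.26, -0.002]
ft_force: [0.3, -0.8, -2.5]
width: 46.0
grasp_force: 29.6
```

```bash
python3 go.py 531.5 162.2 189 0.166
```

```text
t 29.32 pos [531.7 162.7 199.8] yaw 0.1660 tilt 0.08 w 46.0 F [ 0.32 -0.79 -2.46] M [ 0.02 -0.01  0.01] g 29.6
shift units [-0.01  0.02  0.43] turn units -0.00
```

Slow descent over the lip.

Emit:
move_arm(
  steps=[
    [[0, 0.01, 0.1], 0, 0.8],
    [[0, 0, 0.1], 0, 0.8],
    [[0, 0, 0.1], 0, 0.8],
    [[0, 0, 0.1], 0, 0.8],
    [[0, 0, 0], 0, 0.8],
    [[0, 0, 0], 0, 0.8],
  ],
)

```text
t: 29.82
ee_pos: [532.1, 162.5, 190.3]
orientation: [3.131, 0.26, -0.0]
ft_force: [0.2, -1.2, -1.8]
width: 46.2
grasp_force: 29.6
```

Emit:
move_arm(
  steps=[
    [[0.06, 0, 0.1], 0, 0.8],
    [[0.06, 0, 0.1], 0, 0.8],
    [[0.06, 0, 0.1], 0, 0.8],
    [[0.06, 0, 0.1], 0, 0.8],
    [[0, 0, 0], 0, 0.8],
    [[0, 0, 0], 0, 0.8],
  ],
)

```text
t: 30.32
ee_pos: [538.1, 163.5, 180.1]
orientation: [3.131, 0.26, -0.001]
ft_force: [0.6, 0.3, -2.2]
width: 45.7
grasp_force: 29.6
```

Emit:
move_arm(
  steps=[
    [[0.06, 0, 0.08], 0, 0.8],
    [[0.06, 0, 0.08], 0, 0.8],
    [[0.06, 0, 0.08], 0, 0.8],
    [[0.06, 0, 0.08], 0, 0.8],
    [[0, 0, 0.08], 0, 0.8],
    [[0, 0, 0], 0, 0.8],
    [[0, 0, 0], 0, 0.8],
  ],
)

```text
t: 30.9
ee_pos: [543.9, 164.5, 170.2]
orientation: [3.131, 0.26, -0.001]
ft_force: [1.0, -0.2, -2.1]
width: 46.1
grasp_force: 29.6
```

Emit:
move_arm(
  steps=[
    [[0, 0, 0.06], 0, 0.8],
    [[0, 0, 0.06], 0, 0.8],
    [[0, 0, 0.06], 0, 0.8],
    [[0, 0, 0], 0, 0.8],
    [[0, 0, 0], 0, 0.8],
  ],
)

```text
t: 31.32
ee_pos: [543.9, 164.5, 165.8]
orientation: [3.131, 0.26, -0.0]
ft_force: [-0.1, 0.9, -1.4]
width: 45.9
grasp_force: 29.6
```

Emit:
move_arm(
  steps=[
    [[0, 0, 0.05], 0, 0.8],
    [[0, 0, 0.05], 0, 0.8],
    [[0, 0, 0], 0, 0.8],
    [[0, 0, 0], 0, 0.8],
  ],
)

```text
t: 31.65
ee_pos: [543.9, 164.5, 163.3]
orientation: [-3.131, -0.26, 0.0]
ft_force: [0.7, -0.2, -2.0]
width: 46.2
grasp_force: 29.6
```

Emit:
move_arm(
  steps=[
    [[0, 0, 0.04], 0, 0.8],
    [[0, 0, 0.04], 0, 0.8],
    [[0, 0, 0], 0, 0.8],
    [[0, 0, 0], 0, 0.8],
  ],
)

```text
t: 31.98
ee_pos: [544.5, 164.7, 161.8]
orientation: [-3.131, -0.261, -0.002]
ft_force: [0.6, 0.6, 1.0]
width: 46.0
grasp_force: 29.6
```

Contact is at TCP z≈162 as computed, so the eye's far bar sits in the curl. I'll lower a bit more to pivot the octopus down in the grip before letting go.

Emit:
move_arm(
  steps=[
    [[0, 0, 0.04], 0, 0.8],
    [[0, 0, 0], 0, 0.8],
    [[0, 0, 0], 0, 0.8],
  ],
)

```text
t: 32.23
ee_pos: [544.4, 164.7, 160.8]
orientation: [-3.131, -0.261, -0.002]
ft_force: [0.3, 0.4, 3.2]
width: 45.8
grasp_force: 29.9
```

Emit:
move_arm(
  steps=[
    [[0, 0, 0.04], 0, 0.8],
    [[0, 0, 0], 0, 0.8],
    [[0, 0, 0], 0, 0.8],
  ],
)

```text
t: 32.48
ee_pos: [544.3, 164.7, 159.7]
orientation: [-3.131, -0.261, -0.001]
ft_force: [0.0, -1.3, 3.3]
width: 45.9
grasp_force: 30.0
```

Emit:
move_arm(
  steps=[
    [[0, 0, 0.06], 0, 0.8],
    [[0.01, 0, 0.06], 0, 0.8],
    [[0.01, 0, 0.06], 0, 0.8],
    [[0.01, 0, 0.06], 0, 0.8],
    [[0.01, 0, 0.06], 0, 0.8],
    [[0, 0, 0], 0, 0.8],
  ],
)

```text
t: 32.98
ee_pos: [544.8, 164.7, 151.5]
orientation: [3.131, 0.26, -0.001]
ft_force: [-0.2, -0.3, 3.5]
width: 45.9
grasp_force: 30.0
```

Emit:
move_arm(
  steps=[
    [[0.01, 0, 0.06], 0, 0.8],
    [[0.01, 0, 0.06], 0, 0.8],
    [[0.01, 0, 0.06], 0, 0.8],
    [[0.02, 0, 0.06], 0, 0.8],
    [[0.02, 0, 0.06], 0, 0.8],
    [[0, 0, 0], 0, 0.8],
  ],
)

```text
t: 33.48
ee_pos: [546.6, 165.0, 144.0]
orientation: [3.131, 0.261, -0.001]
ft_force: [-0.9, 1.0, 3.5]
width: 45.4
grasp_force: 30.0
```

Emit:
move_arm(
  steps=[
    [[0.02, 0, 0.06], 0, 0.8],
    [[0.02, 0, 0.06], 0, 0.8],
    [[0.02, 0, 0.06], 0, 0.8],
    [[0.02, 0, 0.06], 0, 0.8],
    [[0.03, 0, 0.06], 0, 0.8],
    [[0.03, 0, 0.06], 0, 0.8],
    [[0.03, 0, 0.06], 0, 0.8],
    [[0, 0, 0.05], 0, 0.8],
    [[0, 0, 0], 0, 0.8],
  ],
)

```text
t: 34.23
ee_pos: [550.8, 165.7, 132.3]
orientation: [3.131, 0.261, -0.001]
ft_force: [-1.3, -0.7, 4.2]
width: 46.0
grasp_force: 30.0
```

```bash
python3 go.py 531.5 162.2 189 0.166
```

```text
t 34.23 pos [550.8 165.7 132.3] yaw 0.1661 tilt 0.03 w 46.0 F [-1.31 -0.71  4.2 ] M [ 0.01 -0.31 -0.04] g 30.0
shift units [-0.78  0.01 -2.27] turn units 0.00
```

Emit:
move_arm(
  steps=[
    [[0, 0, 0], 0, 0.3],
    [[0, 0, 0], 0, 0.1],
    [[-0.1, 0, 0], 0, 0],
    [[-0.3, 0, 0], 0, 0],
    [[-0.6, 0, 0], 0, 0],
    [[-0.8, 0, 0], 0, 0],
    [[-0.9, 0, 0], 0, 0],
    [[-0.9, 0, 0], 0, 0],
    [[-0.9, 0, 0], 0, 0],
    [[-0.9, 0, -0.3], 0, 0],
    [[-0.5, 0, -0.5], 0, 0],
    [[0, 0, -0.3], 0, 0],
    [[0, 0, 0], 0, 0],
    [[0, 0, 0], 0, 0],
    [[0, 0, 0], 0, 0],
    [[0, 0, 0], 0, 0],
    [[0, 0, 0], 0, 0],
    [[0, 0, 0], 0, 0],
  ],
)

```text
t: 35.73
ee_pos: [405.6, 141.3, 159.7]
orientation: [3.131, 0.26, -0.001]
ft_force: [0.6, 0.3, 0.6]
width: 87.8
grasp_force: 0.0
```

```bash
python3 - <<'E'
from h import *
from workcell import cams,ctrl
print(ctrl.get_obs()['t'],ctrl.get_obs()['ee_pos'])
prev=None
for n,im in setcams(cams):
    cv2.imwrite(f'pics/{n}7.png',im[:,:,::-1])
    k=cv2.inRange(cv2.cvtColor(im,cv2.COLOR_RGB2HSV),(20,110,80),(35,255,255));q=cv2.findNonZero(k)
    print(n,None if q is None else (len(q),q[:,0].mean(0)))
for _ in range(6):
    im=cams.get_image('side')['image'];k=cv2.inRange(cv2.cvtColor(im,cv2.COLOR_RGB2HSV),(20,110,80),(35,255,255));q=cv2.findNonZero(k);print(len(q),q[:,0].mean(0))
b=cv2.resize(im[190:330,150:300,::-1],None,fx=4,fy=4,interpolation=2)
hp=pose(np.array([[a,0,e] for a,e in HP]),[623.2,177.6,224.7,.166]);cv2.polylines(b,[((proj('side',hp)-[150,190]+.5)*4).astype(int)],False,(0,0,255),1)
cv2.imwrite('pics/side7c.png',b)
E
```

```text
35.7333 [405.5522496  141.30154041 159.72305897]
side (841, array([228.95124851, 322.        ]))
top (1208, array([528.19453642, 371.31953642]))
927 [237.09277238 326.20496224]
952 [240.55462185 328.16491597]
958 [241.13778706 329.22546973]
964 [241.20228216 329.02282158]
933 [239.67309753 328.3204716 ]
900 [237.35555556 327.21666667]
```

Emit:
move_arm(
  steps=[
    [[-0.3, 0.3, -0.3], 0, 0],
    [[-0.3, 0.5, -0.5], 0, 0],
    [[0, 0.8, -0.5], 0, 0],
    [[0, 0.8, -0.5], 0, 0],
    [[0, 0.8, -0.5], 0, 0],
    [[0, 0.8, -0.5], 0, 0],
    [[0, 0.8, -0.3], 0, 0],
    [[0, 0.8, 0], 0, 0],
    [[0, 0.8, 0], 0, 0],
    [[0, 0.5, 0], 0, 0],
    [[0, 0, 0], 0, 0],
    [[0, 0, 0], 0, 0],
    [[0, 0, 0], 0, 0],
    [[0, 0, 0], 0, 0],
    [[0, 0, 0], 0, 0],
    [[0, 0, 0], 0, 0],
    [[0, 0, 0], 0, 0],
    [[0, 0, 0], 0, 0],
    [[0, 0, 0], 0, 0],
    [[0, 0, 0], 0, 0],
  ],
)

```text
t: 37.8
ee_pos: [419.1, -31.2, 237.7]
orientation: [-3.131, -0.261, 0.0]
ft_force: [-0.3, 0.2, 0.0]
width: 87.6
grasp_force: 0.0
```

Emit:
move_arm(
  steps=[
    [[0, 0, 0], 0, 0],
    [[0, 0, 0], 0, 0],
    [[0, 0, 0], 0, 0],
    [[0, 0, 0], 0, 0],
    [[0, 0, 0], 0, 0],
    [[0, 0, 0], 0, 0],
    [[0, 0, 0], 0, 0],
    [[0, 0, 0], 0, 0],
    [[0, 0, 0], 0, 0],
    [[0, 0, 0], 0, 0],
    [[0, 0, 0], 0, 0],
    [[0, 0, 0], 0, 0],
    [[0, 0, 0], 0, 0],
    [[0, 0, 0], 0, 0],
    [[0, 0, 0], 0, 0],
    [[0, 0, 0], 0, 0],
    [[0, 0, 0], 0, 0],
    [[0, 0, 0], 0, 0],
    [[0, 0, 0], 0, 0],
    [[0, 0, 0], 0, 0],
  ],
)

```text
t: 39.47
ee_pos: [419.2, -31.3, 237.7]
orientation: [-3.131, -0.26, -0.0]
ft_force: [-0.6, -0.4, -0.6]
width: 87.6
grasp_force: 0.0
```

```bash
cat > sw.py <<'E'
from h import *
from workcell import cams,ctrl
for _ in range(12):
    im=cams.get_image('side')['image'];k=cv2.inRange(cv2.cvtColor(im,cv2.COLOR_RGB2HSV),(20,110,80),(35,255,255));q=cv2.findNonZero(k);print(len(q),np.round(q[:,0].mean(0),2),end=' ')
print(ctrl.get_obs()['t'])
b=cv2.resize(im[170:350,130:310,::-1],None,fx=3.3,fy=3.3,interpolation=2).copy()
hp=pose(np.array([[a,0,e] for a,e in HP]),[623.2,177.6,224.7,.166]);cv2.polylines(b,[((proj('side',hp)-[130,170]+.5)*3.3).astype(int)],False,(0,0,255),1)
cv2.imwrite('pics/side8c.png',b)
E
python3 sw.py
```

```text
935 [240.06 310.39] 921 [240.12 310.17] 925 [238.96 310.45] 922 [239.36 310.38] 929 [240.51 309.15] 917 [238.82 309.77] 922 [239.87 309.57] 927 [239.81 309.67] 921 [238.97 310.86] 928 [240.42 310.34] 920 [239.06 310.64] 922 [239.97 310.63] 40.0667
```

View pics/side8c.png

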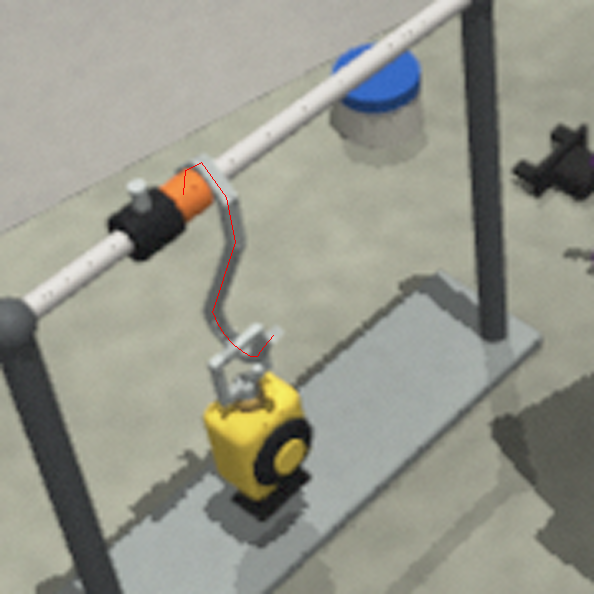

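The octopus hangs by its eye from the lower curl, eye at about (240,360) in the crop. The hook sits against the orange sleeve, and the last images show no steady swing, only scatter of about 1 px.

Emit:
move_arm(
  steps=[
    [[0, 0, 0], 0, 0],
    [[0, 0, 0], 0, 0],
    [[0, 0, 0], 0, 0],
    [[0, 0, 0], 0, 0],
    [[0, 0, 0], 0, 0],
    [[0, 0, 0], 0, 0],
    [[0, 0, 0], 0, 0],
    [[0, 0, 0], 0, 0],
    [[0, 0, 0], 0, 0],
    [[0, 0, 0], 0, 0],
    [[0, 0, 0], 0, 0],
    [[0, 0, 0], 0, 0],
    [[0, 0, 0], 0, 0],
    [[0, 0, 0], 0, 0],
    [[0, 0, 0], 0, 0],
    [[0, 0, 0], 0, 0],
    [[0, 0, 0], 0, 0],
    [[0, 0, 0], 0, 0],
  ],
)

```text
t: 41.57
ee_pos: [419.2, -31.3, 237.7]
orientation: [3.131, 0.261, 0.0]
ft_force: [-0.3, 0.7, 0.5]
width: 87.8
grasp_force: 0.0
```

```bash
python3 -c "
from workcell import ctrl
print(ctrl.close_job())"
```

```text
the job is handed in; nothing more can be done
None
```

I handed the job in at about 42 s, with no verdict returned: the hook hangs against the orange sleeve after leaning on it at about 5–6 N for a second, and the octopus hangs at rest by its eye from the hook's lower curl.

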